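Prove the emergency stop, then hold the dead-man throttle at its mark

ROBOT

A 6-joint arm with a two-finger parallel gripper is mounted at the origin on a cart in front of the work surface, level with it; the furniture and walls round the work are solid. World frame = base frame: x ahead of the robot, y to its left, z up, the work surface at z = 0. Lengths are in m, angles in degrees, forces in N, time in s.
With the tool pointing down it reaches from about 0.275 to 0.875 m from the base axis. Payload 12.5 kg.
Tool frame: the origin (TCP) lies on the centre line of the jaws, within the pads' length; the fingertips stand 17 mm ahead of it and the grasp point (between the pads) lies 2 mm behind it; z points along the fingers, y is the line along which they close (so a half turn about z gives the same grasp; the last joint's range is limited). The gripper opens to 85 mm and grips with 20 to 120 N. Pads are 22 mm wide; open, the fingers measure 114 mm over their backs; the gripper's body (76 mm by 85 mm) begins 54 mm behind the grasp point. The pads swing forward as they close: fully open they stand 13 mm farther back than shut.
Start: joints at [-71.425, 20.094, 94.641, -0, 65.266, -4.847], TCP at [0.219, -0.505, 0.248] pointing down, gripper open.
Joint ranges: [-157.81, 157.81], [-45, 120.19], [0.68, 151.7], [-89.99, 269.99], [4.06, 180], [-164.3, 164.3]. Speed limits (degrees/s): [127.2, 127.2, 159.86, 180, 180, 180].

INTERFACE

Orientations are given as a 3x3 rotation matrix whose columns are the frame's x, y, z axes.
In Python, from bench import readout, viewer, job gives the robot as it stands.
- The arm moves only by the tool step_arm, never from a script. Its argument "motion" is a list of rows, each a list of 7 numbers: the turn, a rotation vector about the tool's x, y, z in units of 90 degrees (1.0 is 90 degrees), then the shift along the tool's x, y, z in units of 800 mm (1.0 is 800 mm), then the opening, from -1 (shut) to 1 (fully open). A call has exactly 10 rows; each row is the pose to reach, as a shift and turn from the pose commanded when the call began, along the tool's axes at that moment; what a row does not reach only later rows make up. A row lasts 1/12 s, in which the tool goes at most 41.7 mm and 7.16 degrees, less where a joint would pass 70% of its speed; a pose out of reach is approached as far as the arm can. A call with a number of a shift or a turn outside -1 to 1 is refused whole. A call with a gripper value outside its range is refused whole. The fingers move at their own pace and stop on an object; "squeeze" is the grip in N (left out, the last holds). Time passes only in rows, so rows that repeat a pose let the fingers close, or fill a call up. It gives the time, the measured TCP pose, the force, the opening and the grip force at its end, in the units of the state.
- readout.get_state(): the state, without advancing time (a new reading comes with each control period).
- viewer.read_camera(name): name is "scene" or "top"; returns a dict with "frame" (384x512x3 uint8, red, green, blue), "depth" (384x512 float32, m along the optical axis (not along the pixel's ray), 0 where there is no reading), "fx", "fy", "cx", "cy" (pixels), "extrinsics" (4x4, takes a point from world to camera coordinates). Camera axes: x right, y down, z forward; pixel columns grow to the right and rows downward; lengths in m; the calibration is good to about 2 mm. A picture is of the moment at which its call begins.
- job.sign_off(): hands the job in; it is judged then, once.
The state is a dict: "time": time; "joints": joint angles; "qvel": joint speeds; "tau": joint torques, N m; "tcp_pos": TCP position; "tcp_rot": TCP orientation; "wrist_force": force on the tool from outside, world axes, zero at the start; "wrist_torque": the same for the moment, N m; "opening": opening from 0.0 (shut) to 1.0 (fully open); "grip_force": force on a finger pad.
Only numpy, scipy, OpenCV 4.12 (cv2) and the standard library are available. Lean on these libraries where they do the work, as an engineer would, in place of code of your own. Each camera call takes 0.05 s, during which the arm holds its last target. There are 200 camera calls.

TASK

Before the engine on the stand is revved, prove its emergency stop: press the red mushroom button down until it locks, let go so that it stays down by itself, then twist its head clockwise and let it spring back up. Then take the throttle by its cross grip and draw it out against its spring until the red pointer stands over the white line of the green index clip, without running well past it, and keep it there: the program finishes with the gripper still holding the throttle at the mark. Leave the index clip and the two spark plugs where they are.

Things in the scene. Friction and masses are not known exactly. Their poses are not given: they have to be found in the camera images.
- stop_box: Emergency-stop station, fixed to the cart: yellow and grey box 64x64x95 mm (with its grey stand, foot 66x74 mm) with a red mushroom button on top. Origin: centre of its underside, z up. Behind it, 36 to 75 mm from its centre, stands the front of the socket rack, solid up to z = 0.17 and running on a line at about -1.25 rad from +x.
- stop_head: Red mushroom head, 40 mm across, 19 mm thick, with white arrows on top; turns and moves up and down with the button. Origin: on its axis at the level of the yellow top, 46 mm under the head's top while up; its axes turn with it. The rim to grip lies from 5 to 16 mm under the top; under the head is a thinner neck, then the yellow top.
- stop_top (a point): Centre of the top of the red head: 141 mm above the cart top while up, about 134 mm while locked down.
- stop_press (a joint): How far the button is pressed, m: 0 up, about 0.0074 locked down, 0.0088 at its stop. Press it to the stop (about 9 N on the way) and it snaps under its catch and stays down.
- stop_turn (a joint): Turn of the head, rad, growing clockwise seen from above, with a weak return spring; 0 at rest, stop at 1.2. Locked down, it is freed by turning past about 0.4 (0.8 is safe); once the fingers let go it springs up by itself and turns back.
- throttle_unit: Spring-return hand throttle, fixed to the cart: blue housing 80x72x68 mm (foot 100x76 mm). Origin: centre of its underside; its -x axis is the way the handle is drawn out, +z up. The rod leaves the front (-x) face 46 mm up. A white graduated rail, 13 mm wide, top 38 mm up, runs out to -x, 45 mm to the right (-y) of the rod, as far as 148 mm ahead of the origin.
- cross_grip: Throttle handle: black round bar 18 mm thick, 64 mm long, lying across the pull (along the unit's y), on a thin upright post 32 mm above the rod's end. Origin: centre of the bar, 78 mm above the cart top; at rest 85 mm ahead (-x) of the unit's origin, 36 mm clear of the housing (31 mm of its bushing, 61 mm high). Axes as the unit's. The socket rack's end, 0.17 high, is 50 mm or more to its left.
- throttle (a joint): How far the throttle is drawn out, m: 0 at rest, stop at 0.075. The spring pulls back with 4 N at rest plus 90 N per m.
- pointer (a point): Tip of the thin red pointer that goes with the handle over the white rail, 40 mm above the cart top.
- index_line (a point): White line across the middle of the green index clip (10 mm long along the rail, small brass screw at its outer side) on the white rail; the pointer has to stand over it. Its x axis is the unit's x: the clip lies to -x of the resting pointer.
- index (a joint): Place of the index clip along the rail, m: equal to the throttle's value when the pointer stands over the white line (0.030 to 0.048). The clip slides only if it is pushed.
- spark_plug_0: White and grey spark plug, 78 mm long, 22 mm high, lying loose near the front corner of the cart; origin under its middle.
- spark_plug_1: The second spark plug, the same size, lying beside it.

How it is judged:
By the outcome, as a careful person would: the job done as asked, in the order asked, and still so for the second after the job is handed in, while the arm keeps its last pose, push and grip.
It also fails if it takes over 61 s, if anything falls off the work surface, if the arm or the gripper's body presses on something with over 40 N, if the wrist force passes 120 N, or if a joint passes its speed limit or range.

## Working session

There is one attempt and no reset: what is moved stays moved. The work goes in short steps, Python scripts to look and compute and a tool call to move; the robot and the scene stay as the last step left them, time stands still between calls to the robot, and variables do not carry over. Pictures are saved under pics/ and viewed, at most 10 in all, crops included, and the job is handed in when it is done.

Besides the shell and the picture viewer there is one more tool, called after ">>>" in YAML: its name, and indented under it one key for each argument. step_arm: Moves the arm, as the interface text tells. Its arguments: {"type":"object","properties":{"motion":{"type":"array","items":{"type":"array","items":{"type":"number"}}},"squeeze":{"type":"number"}},"required":["motion"]}

```bash
ls; mkdir -p pics
cat > h.py <<'E'
import numpy as np, cv2
from bench import readout, viewer, job
def cam(n):
    c=viewer.read_camera(n); return c
def save(c,p,crop=None,s=1):
    im=c["frame"][:,:,::-1]
    if crop: x0,y0,x1,y1=crop; im=im[y0:y1,x0:x1]
    cv2.imwrite(p,cv2.resize(im,None,fx=s,fy=s,interpolation=cv2.INTER_CUBIC))
def plane(c,u,v,z):
    T=np.linalg.inv(c["extrinsics"]); d=T[:3,:3]@np.array([(u-c["cx"])/c["fx"],(v-c["cy"])/c["fy"],1]); o=T[:3,3]
    return o+d*(z-o[2])/d[2]
def cloud(c):
    T=np.linalg.inv(c["extrinsics"]); D=c["depth"]; v,u=np.mgrid[:D.shape[0],:D.shape[1]]
    P=np.stack([(u-c["cx"])/c["fx"]*D,(v-c["cy"])/c["fy"]*D,D],-1)
    return P@T[:3,:3].T+T[:3,3]
def proj(c,p):
    q=c["extrinsics"]@np.append(p,1); return c["fx"]*q[0]/q[2]+c["cx"],c["fy"]*q[1]/q[2]+c["cy"]
E
python3 - <<'E'
from h import *
a=cam("scene");b=cam("top")
save(a,"pics/s0.png",s=1.5);save(b,"pics/t0.png",s=1.5)
for c in(a,b):print(np.linalg.inv(c["extrinsics"]).round(3),c["fx"])
s=readout.get_state();print(s["tcp_rot"],s["tcp_pos"],s["time"])
E
```

```text
pics
[[ 0.805 -0.371  0.463  0.092]
 [-0.593 -0.478  0.648 -0.89 ]
 [-0.019 -0.796 -0.605  0.615]
 [ 0.     0.     0.     1.   ]] 464.49503740110373
[[ 0.018 -0.992  0.123  0.358]
 [-1.    -0.016  0.018 -0.337]
 [-0.016 -0.123 -0.992  0.938]
 [ 0.     0.     0.     1.   ]] 412.96971967217496
[[ 9.17590290e-01  3.97527245e-01 -3.86585498e-04]
 [ 3.97527429e-01 -9.17589714e-01  1.02931893e-03]
 [ 5.44554406e-05 -1.09817139e-03 -9.99999396e-01]] [ 0.21856467 -0.50438931  0.24780335] 0.1
```

View pics/s0.png

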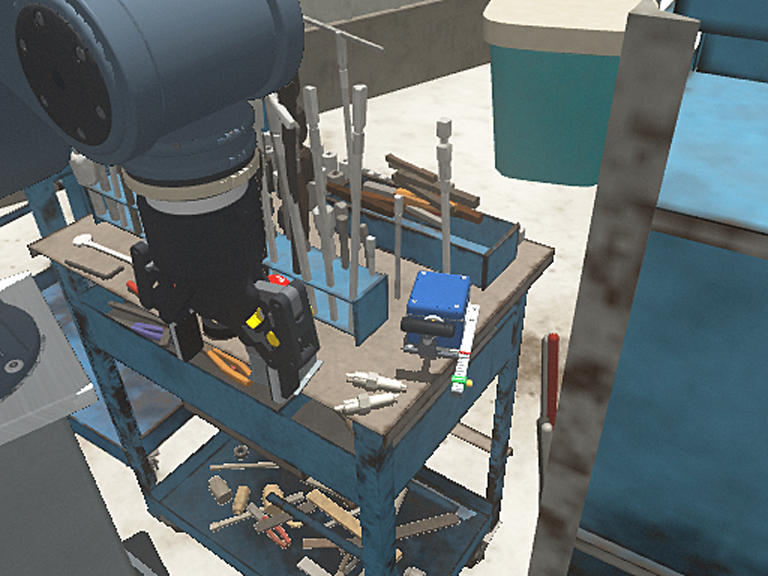

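View pics/t0.png

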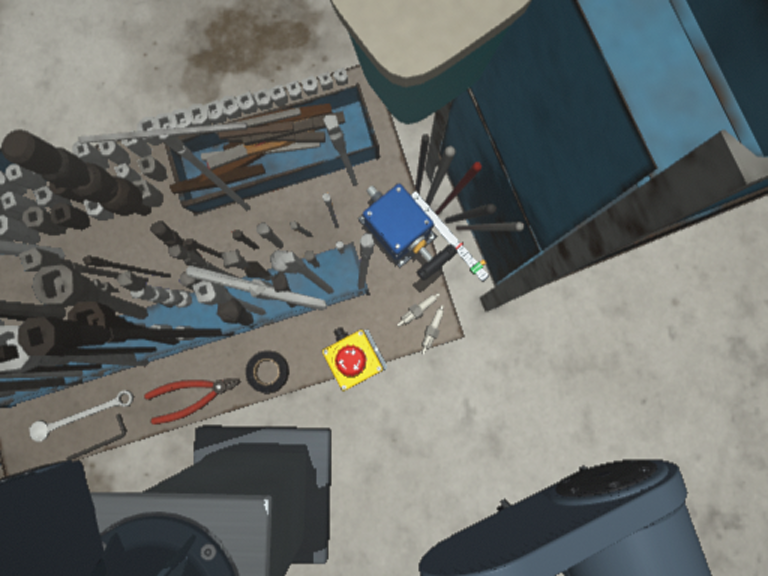

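The top view (1.5x scale) shows the red head at about (351,361), the blue housing at (398,220), the black grip at (435,263), the red pointer at (460,246) and the green clip at (478,268). The gripper is clear of all of them.

```bash
cat >> h.py <<'E'
def hsv(c): return cv2.cvtColor(c["frame"],cv2.COLOR_RGB2HSV).astype(int)
def blob(m,lo,roi):
    x0,y0,x1,y1=roi; k=np.zeros_like(m); k[y0:y1,x0:x1]=m[y0:y1,x0:x1]
    v,u=np.nonzero(k); return u.mean() if len(u) else 0,v.mean() if len(v) else 0,len(u)
E
python3 - <<'E'
from h import *
c=cam("top"); H=hsv(c);h,s,v=H[...,0],H[...,1],H[...,2]
red=((h<8)|(h>172))&(s>130)&(v>90); green=(h>45)&(h<85)&(s>100); blue=(h>105)&(h<125)&(s>150)&(v>70)
P=cloud(c)
# red head via hull ellipse
k=np.zeros(red.shape,np.uint8);k[220:262,215:256]=red[220:262,215:256]
cs=max(cv2.findContours(k,0,2)[0],key=cv2.contourArea); e=cv2.fitEllipse(cv2.convexHull(cs));print(e, plane(c,*e[0],0.138))
m=P[k>0];print("head z",np.percentile(m[:,2],[10,50,90]), m.mean(0))
for n,m,roi,z in(("clip",green,(300,165,330,195),.04),("ptr",red,(295,150,325,185),.04)):
    b=blob(m,0,roi);print(n,b,plane(c,b[0],b[1],z))
bl=np.zeros(red.shape,np.uint8);bl[110:185,230:300]=(blue&(abs(P[...,2]-.068)<.006))[110:185,230:300]
cs=max(cv2.findContours(bl,0,2)[0],key=cv2.contourArea);bx=cv2.boxPoints(cv2.minAreaRect(cs))
for q in bx: print("housing",q,plane(c,*q,.068))
w=(s<60)&(v>170);
k=np.zeros(red.shape,np.uint8);k[125:190,272:330]=w[125:190,272:330];k&=(abs(P[...,2]-.038)<.008)
vv,uu=np.nonzero(k);Q=np.array([plane(c,a,b,.038) for a,b in zip(uu,vv)]);l=cv2.fitLine(Q[:,:2].astype(np.float32),cv2.DIST_HUBER,0,.01,.01).ravel();print("rail",l,np.degrees(np.arctan2(l[1],l[0])),len(uu))
dk=(v<60)&(abs(P[...,2]-.083)<.012);k=np.zeros(red.shape,np.uint8);k[155:200,265:310]=dk[155:200,265:310]
r=cv2.minAreaRect(np.argwhere(k)[:,::-1].astype(np.float32));print("grip",r,k.sum())
for q in cv2.boxPoints(r):print(plane(c,*q,.078))
save(c,"pics/t1.png",(210,110,340,265),4)
E
```

```text
((233.37786865234375, 240.2310791015625), (19.123260498046875, 19.57584571838379), 14.365060806274414) [ 0.35308023 -0.28576268  0.138     ]
head z [0.13767483 0.14021037 0.14194292] [ 0.35336482 -0.28605228  0.14310577]
clip (np.float64(317.09090909090907), np.float64(178.0), 22) [ 0.49095894 -0.45979128  0.04      ]
ptr (np.float64(307.0), np.float64(162.0), 1) [ 0.52621811 -0.43764757  0.04      ]
housing [241.61179 142.04706] [ 0.56245036 -0.29396226  0.068     ]
housing [265.2471  121.78824] [ 0.60794947 -0.34415728  0.068     ]
housing [288.0471  148.38824] [ 0.55000167 -0.39388397  0.068     ]
housing [264.41177 168.64706] [ 0.50521007 -0.34387722  0.068     ]
rail [ 0.763556    0.6457416   0.5378825  -0.42038095] 40.2213 332
grip ((290.9294128417969, 174.41763305664062), (8.134891510009766, 29.285612106323242), 49.398704528808594) 151
[ 0.47795896 -0.37095176  0.078     ]
[ 0.51930042 -0.4173798   0.078     ]
[ 0.50626414 -0.42856725  0.078     ]
[ 0.46507122 -0.3821802   0.078     ]
```

View pics/t1.png

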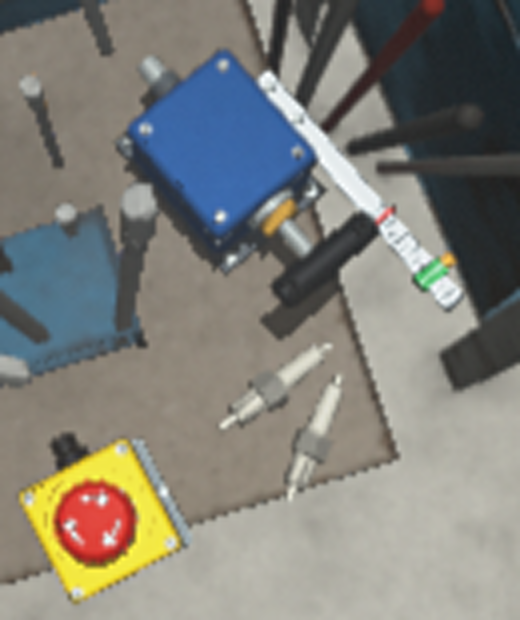

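The crop shows the head centred on its yellow box. The grip bar's middle is at crop (325,258), the pointer at (385,215) and the clip at (432,273). The plugs lie in between. Next I'll check the obstacles near the button and the grip.

Run:
```python
from h import *
a=cam("top");b=cam("scene")
for n,c in(("top",a),("scene",b)):
    P=cloud(c).reshape(-1,3);ok=c["depth"].ravel()>0;P=P[ok]
    for nm,o,ax in(("btn",np.array([.353,-.286]),-1.25),("grip",np.array([.492,-.400]),np.radians(41))):
        e=np.array([np.cos(ax),np.sin(ax)]);f=np.array([-e[1],e[0]])
        d=P[:,:2]-o;x=d@e;y=d@f
        print(n,nm,"along e / along f grid max z (cm)")
        g={}
        for X in range(-15,15,2):
            row=[]
            for Y in range(-14,16,2):
                m=(x*100>=X)&(x*100<X+2)&(y*100>=Y)&(y*100<Y+2)
                row.append(f"{100*P[m,2].max():4.0f}" if m.any() else "   .")
            print(f"{X:4d}"," ".join(row))
```

```text
top btn along e / along f grid max z (cm)
 -15  -81  -81  -81  -81  -81  -81    2    2    2    2    0    9    .   24   30
 -13  -81  -81  -81  -81  -81  -81    2    2    2    2    0   31   31   33   30
 -11  -81  -81  -81  -81  -81    .    0    2    2    2    0   31   32   33   26
  -9  -81  -81  -81  -81  -82    .    0    0    0    0    0   32   33   32   26
  -7  -81  -81  -81  -81  -81    .    0    1    0    0    0   32   32   15   15
  -5  -81  -81  -81  -81  -81    .   10   10   10    0   32   34   31   15   15
  -3  -81  -81  -81  -81  -81   10   14   15   10    7   32   34   34   15   15
  -1  -81  -81  -81  -81  -81   10   14   14   14   32   32    9   31   15   15
   1   55  -81  -81  -81  -81   10   15   14   10    0    0    8    8    8   13
   3   58  -81  -81  -81  -81   10   10    9    1    0    0   24   25    8   13
   5   59  -81  -81  -81  -81  -81    0    0    0    0    0   36   36    0    0
   7   59  -81  -81  -81  -80  -81    0    0    2    1    0    0    0    0    7
   9   58  -81  -81  -81  -81  -81    2    2    2    2    0    0    1    7    7
  11   57  -81  -8
[... 3173 characters left out ...]
    .    4    4    0    1    1    2    2    2    0    1   14
  -1    .    .    .    .    5    9    9    9    9    0    0    0    0    9    9
   1    .    .    .    .    4    4    5    0    0    0    0    0    0    0   32
   3    .    .    .    .    4    7    7    7    7    0   35   35   15    7   32
   5    .    .    .    .    4    7    7    7    7    0    0    8    7   16   20
   7    .    .    .    .    4    7    7    7    7    0    8    8    7   22   33
   9   40   40    .   -1    4    7    7    7    7    0    8   13    7   15    7
  11   40   40   40   40   40   40    7    7    7    0    0    .    7   15   15
  13   40   40   40   40   40   40  -17  -17  -67    0   17   -0    .    .   15
```

```bash
cat >> h.py <<'E'
from scipy.spatial.transform import Rotation as Ro
def rot(phi,th,alpha=0):  # tool y at heading phi (deg), z down, then tilted th about tool y
    y=np.array([np.cos(np.radians(phi)),np.sin(np.radians(phi)),0]);z=np.array([0,0,-1.]);x=np.cross(y,z)
    return np.stack([x,y,z],1)@Ro.from_euler("y",th,degrees=True).as_matrix()
def go(p,R):
    s=readout.get_state();R0=np.array(s["tcp_rot"]);d=R0.T@(np.array(p)-s["tcp_pos"])
    w=Ro.from_matrix(R0.T@R).as_rotvec()/(np.pi/2)
    print("turn",w.round(4),"shift",(d/.8).round(4),"mm",np.linalg.norm(d)*1e3,"deg",np.linalg.norm(w)*90)
HD=np.array([.353,-.286]);F=np.array([.949,.315])
E
python3 - <<'E'
from h import *
R=rot(-71.6,17);t=np.append(HD+.006*F,.172);go(t-.017*R[:,2],R)
E
```

```text
turn [-0.0086  0.1888  0.0553] shift [ 0.264  -0.1838  0.0749] mm 264.2136252409446 deg 17.719299935204493
```

>>> step_arm:
  motion:
    - [0,0.03,0.008,0.026,-0.018,0.007,-1]
    - [0,0.06,0.016,0.053,-0.037,0.015,-1]
    - [-0.002,0.09,0.024,0.088,-0.061,0.025,-1]
    - [-0.004,0.12,0.032,0.123,-0.086,0.035,-1]
    - [-0.005,0.14,0.04,0.158,-0.11,0.045,-1]
    - [-0.006,0.16,0.048,0.194,-0.135,0.055,-1]
    - [-0.008,0.18,0.055,0.229,-0.16,0.065,-1]
    - [-0.0086,0.1888,0.0553,0.264,-0.1838,0.0749,-1]
    - [-0.0086,0.1888,0.0553,0.264,-0.1838,0.0749,-1]
    - [-0.0086,0.1888,0.0553,0.264,-0.1838,0.0749,-1]
  squeeze: 40

```text
time: 1.08
tcp_pos: [0.3543, -0.2847, 0.1882]
tcp_rot: [[0.907, 0.318, 0.277], [0.304, -0.948, 0.093], [0.292, -0.0, -0.956]]
wrist_force: [0.1, -0.2, -0.3]
opening: -0.002
grip_force: 0.0
```

Run:
```python
from h import *
a=cam("scene");save(a,"pics/s2.png",(100,90,300,260),4)
s=readout.get_state();print(s["tcp_pos"],s["wrist_force"],s["opening"])
R=rot(-71.6,17);print(proj(a,s["tcp_pos"]+.017*R[:,2]),proj(a,[.353,-.286,.141]))
for z in(.145,.131):
  t=np.append(HD+.006*F,z);go(t-.017*R[:,2],R)
```

```text
[ 0.35418925 -0.28586992  0.18856331] [0.50494951 0.11209758 0.66520966] -0.0008757598421244075
(np.float64(180.11074086666423), np.float64(172.10249237954298)) (np.float64(179.80138755651237), np.float64(188.74302937414078))
turn [0.0004 0.0001 0.001 ] shift [-0.0101 -0.0003  0.0326] mm 27.307611784972686 deg 0.09550719767426678
turn [0.0004 0.0001 0.001 ] shift [-0.0153 -0.0004  0.0493] mm 41.30710777992186 deg 0.09550719767426678
```

View pics/s2.png

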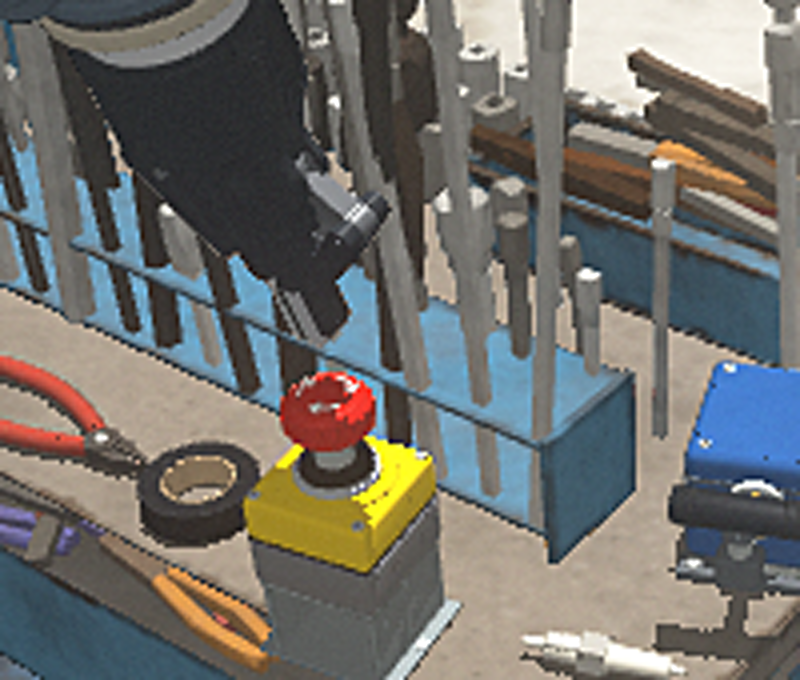

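The shut tips hang straight above the head, at crop (320,330) with the head at (328,410). I'll descend and press slowly.

>>> step_arm:
  motion:
    - [0,0,0,-0.0028,0,0.009,-1]
    - [0,0,0,-0.0056,0,0.018,-1]
    - [0,0,0,-0.0082,0,0.0265,-1]
    - [0,0,0,-0.0101,0,0.0326,-1]
    - [0,0,0,-0.0108,0,0.035,-1]
    - [0,0,0,-0.0115,0,0.0372,-1]
    - [0,0,0,-0.0122,0,0.0395,-1]
    - [0,0,0,-0.013,0,0.042,-1]
    - [0,0,0,-0.0136,0,0.044,-1]
    - [0,0,0,-0.0141,0,0.0455,-1]

```text
time: 1.97
tcp_pos: [0.3544, -0.2871, 0.151]
tcp_rot: [[0.907, 0.315, 0.279], [0.302, -0.949, 0.089], [0.293, 0.004, -0.956]]
wrist_force: [-1.0, -3.0, 8.3]
opening: 0.0
grip_force: 3.6
```

>>> step_arm:
  motion:
    - [0,0,0,-0.0003,0,0.001,-1]
    - [0,0,0,-0.0006,0,0.002,-1]
    - [0,0,0,-0.0009,0,0.003,-1]
    - [0,0,0,-0.0012,0,0.004,-1]
    - [0,0,0,-0.0015,0,0.005,-1]
    - [0,0,0,-0.0018,0,0.006,-1]
    - [0,0,0,-0.0018,0,0.006,-1]
    - [0,0,0,-0.0018,0,0.006,-1]
    - [0,0,0,-0.0018,0,0.006,-1]
    - [0,0,0,-0.0018,0,0.006,-1]

```text
time: 2.8
tcp_pos: [0.3555, -0.2881, 0.1489]
tcp_rot: [[0.906, 0.315, 0.283], [0.303, -0.949, 0.087], [0.296, 0.007, -0.955]]
wrist_force: [-11.4, 4.1, 49.0]
opening: 0.002
grip_force: 24.8
```

>>> step_arm:
  motion:
    - [0,0,0,0.0018,0,-0.006,-1]
    - [0,0,0,0.004,0,-0.0125,-1]
    - [0,0,0,0.008,0,-0.025,-1]
    - [0,0,0,0.0125,0,-0.04,-1]
    - [0,0,0,0.019,0,-0.06,-1]
    - [0,0,0,0.025,0,-0.08,-1]
    - [0,0,0,0.025,0,-0.08,0.4]
    - [0,0,0,0.025,0,-0.08,0.4]
    - [0,0,0,0.025,0,-0.08,0.4]
    - [0,0,0,0.025,0,-0.08,0.4]

```text
time: 3.63
tcp_pos: [0.354, -0.2853, 0.2113]
tcp_rot: [[0.908, 0.316, 0.277], [0.302, -0.949, 0.093], [0.292, -0.001, -0.956]]
wrist_force: [-0.5, 0.4, -0.3]
opening: 0.566
grip_force: 0.0
```

Run:
```python
from h import *
a=cam("scene");save(a,"pics/s3.png",(100,60,300,230),4)
s=readout.get_state();print(s["tcp_pos"],s["wrist_force"],s["opening"])
c=cam("top")
for c in (a,c):
  H=hsv(c);P=cloud(c);m=((H[...,0]<8)|(H[...,0]>172))&(H[...,1]>130)&(np.hypot(P[...,0]-.353,P[...,1]+.286)<.03)&(P[...,2]<.16)
  q=P[m];print(m.sum(),np.percentile(q[:,2],[50,80,95]),q.mean(0), (q.max(0)+q.min(0))/2)
```

```text
[ 0.35401554 -0.28535803  0.2114017 ] [-0.1851843  -0.33788282  0.62979578] 0.6466532156951452
347 [0.13156336 0.13383569 0.13467112] [ 0.3525689  -0.29189609  0.12948822] [ 0.35633911 -0.28639292  0.12590554]
70 [0.13359218 0.13485439 0.13580904] [ 0.3643206  -0.28306164  0.13350628] [ 0.36398757 -0.28446396  0.13362389]
```

View pics/s3.png

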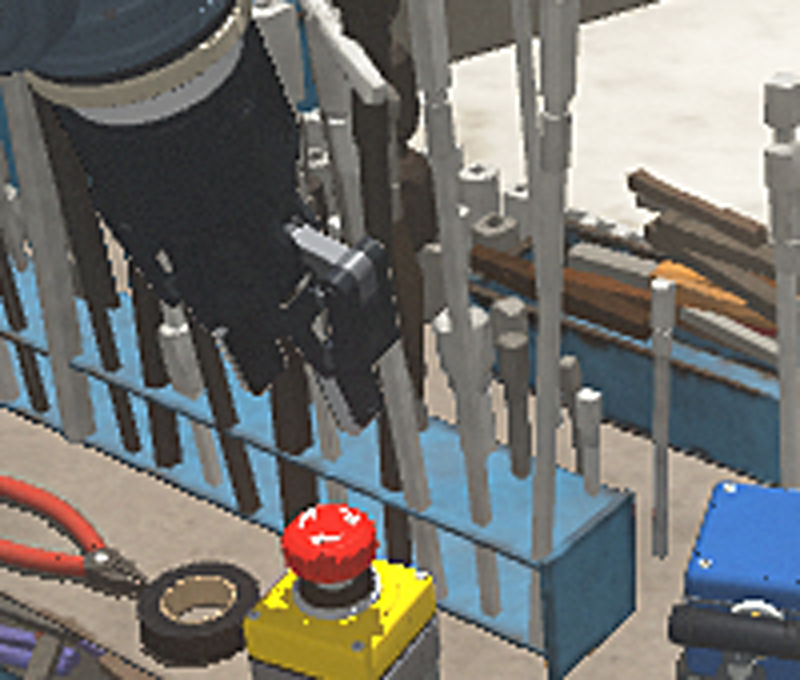

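The head stayed down: its top is at 0.134 m and it sits at crop (330,545), visibly closer to the yellow top. Now I'll pre-turn anticlockwise and go down over it.

Run:
```python
from h import *
R=rot(-46.6,17)
for z in(.175,.122):go([.354,-.286,z],R)
```

```text
turn [ 8.060e-02  1.000e-04 -2.658e-01] shift [-0.0136  0.0007  0.0435] mm 36.49411081864471 deg 25.00129293539845
turn [ 8.060e-02  1.000e-04 -2.658e-01] shift [-0.0329  0.0008  0.1069] mm 89.49135996310741 deg 25.00129293539845
```

>>> step_arm:
  motion:
    - [0.02,0,-0.066,-0.0034,0,0.011,0.4]
    - [0.04,0,-0.133,-0.007,0,0.022,0.4]
    - [0.06,0,-0.2,-0.01,0,0.033,0.4]
    - [0.0806,0,-0.2658,-0.0136,0.0007,0.0435,0.4]
    - [0.0806,0,-0.2658,-0.0136,0.0007,0.0435,0.4]
    - [0.0806,0,-0.2658,-0.018,0.0007,0.058,0.4]
    - [0.0806,0,-0.2658,-0.0225,0.0007,0.073,0.4]
    - [0.0806,0,-0.2658,-0.027,0.0008,0.088,0.4]
    - [0.0806,0,-0.2658,-0.0308,0.0008,0.1,0.4]
    - [0.0806,0,-0.2658,-0.0329,0.0008,0.1069,0.4]

```text
time: 4.57
tcp_pos: [0.3541, -0.286, 0.1219]
tcp_rot: [[0.696, 0.685, 0.213], [0.655, -0.728, 0.2], [0.292, 0.0, -0.956]]
wrist_force: [0.5, 0.2, -1.0]
opening: 0.7
grip_force: 0.0
```

Run:
```python
from h import *
a=cam("scene");save(a,"pics/s4.png",(120,110,270,235),5)
s=readout.get_state();print(s["tcp_pos"],s["wrist_force"],s["opening"],s["joints"])
R=rot(-46.6,17)
go([.354,-.286,.122],R)
for d in(10,20,30,40,52): go([.354,-.286,.122],rot(-46.6-d,17))
```

```text
[ 0.3539436  -0.28586997  0.12146708] [-1.008906    0.60341151 -0.49193745] 0.701777358382112 [-54.00218379  22.21222193 115.50670712  23.34871483  46.98119596
 -24.03545241]
turn [ 0.      0.0001 -0.0012] shift [ 0.0001  0.0002 -0.0007] mm 0.5514461452328391 deg 0.11099975818869127
turn [-3.25e-02  1.00e-04  1.05e-01] shift [ 0.0001  0.0002 -0.0007] mm 0.5514461452328391 deg 9.894334323864788
turn [-6.490e-02  2.000e-04  2.113e-01] shift [ 0.0001  0.0002 -0.0007] mm 0.5514461452328391 deg 19.89430513118114
turn [-9.740e-02  2.000e-04  3.176e-01] shift [ 0.0001  0.0002 -0.0007] mm 0.5514461452328391 deg 29.894295370746914
turn [-1.299e-01  2.000e-04  4.238e-01] shift [ 0.0001  0.0002 -0.0007] mm 0.5514461452328391 deg 39.894290428642314
turn [-1.689e-01  3.000e-04  5.513e-01] shift [ 0.0001  0.0002 -0.0007] mm 0.5514461452328391 deg 51.89428693459128
```

View pics/s4.png

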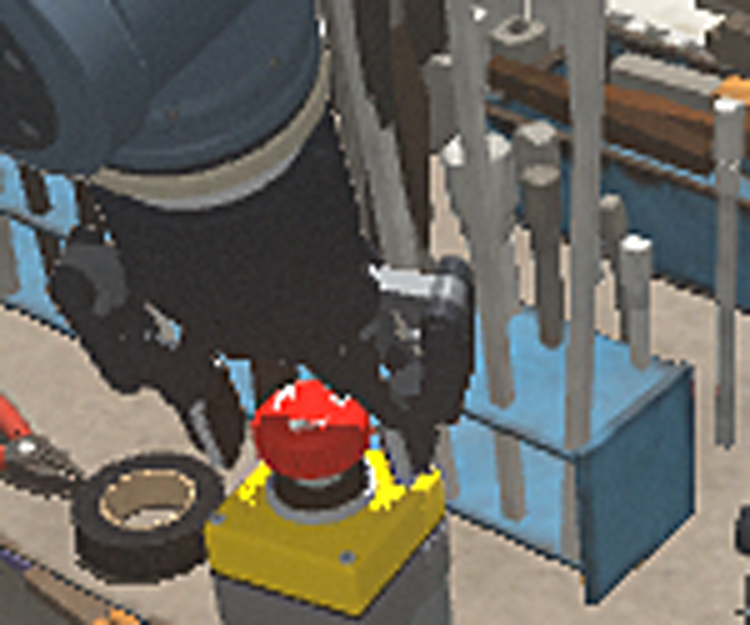

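The fingers straddle the head at rim height: left pad at (225,430), right pad at (420,430), head at (310,430). I'll close them.

>>> step_arm:
  motion:
    - [0,0,0,0,0,0,0.1]
    - [0,0,0,0,0,0,-0.1]
    - [0,0,0,0,0,0,-0.3]
    - [0,0,0,0,0,0,-0.5]
    - [0,0,0,0,0,0,-0.5]
    - [0,0,0,0,0,0,-0.5]
    - [0,0,0,0,0,0,-0.5]
    - [0,0,0,0,0,0,-0.5]
    - [0,0,0,0,0,0,-0.5]
    - [0,0,0,0,0,0,-0.5]
  squeeze: 40

```text
time: 5.45
tcp_pos: [0.3538, -0.2856, 0.1234]
tcp_rot: [[0.694, 0.688, 0.212], [0.657, -0.726, 0.201], [0.292, -0.0, -0.956]]
wrist_force: [-7.4, 4.4, 5.4]
opening: 0.451
grip_force: 39.3
```

>>> step_arm:
  motion:
    - [-0.017,0,0.055,0,0,0,-0.5]
    - [-0.0346,0,0.1125,0,0,0,-0.5]
    - [-0.052,0,0.17,0,0,0,-0.5]
    - [-0.07,0,0.229,0,0,0,-0.5]
    - [-0.088,0,0.287,0,0,0,-0.5]
    - [-0.1057,0,0.345,0,0,0,-0.5]
    - [-0.1235,0,0.403,0,0,0,-0.5]
    - [-0.1414,0,0.4615,0,0,0,-0.5]
    - [-0.1562,0,0.51,0,0,0,-0.5]
    - [-0.1689,0.0002,0.5513,0,0,0,-0.5]

```text
time: 6.28
tcp_pos: [0.3531, -0.2841, 0.1226]
tcp_rot: [[0.946, -0.151, 0.288], [-0.145, -0.989, -0.041], [0.291, -0.003, -0.957]]
wrist_force: [-9.9, 11.3, 6.1]
opening: 0.446
grip_force: 39.8
```

Open and hold, then lift up out of the way.

>>> step_arm:
  motion:
    - [0,0,0,0,0,0,0.0]
    - [0,0,0,0,0,0,0.3]
    - [0,0,0,0,0,0,0.4]
    - [0,0,0,0,0,0,0.4]
    - [0,0,0,0,0,0,0.4]
    - [0,0,0,0.006,0,-0.02,0.4]
    - [0,0,0,0.012,0,-0.04,0.4]
    - [0,0,0,0.0185,0,-0.06,0.4]
    - [0,0,0,0.031,0,-0.1,0.4]
    - [0,0,0,0.046,0,-0.15,0.4]

```text
time: 7.12
tcp_pos: [0.3534, -0.2855, 0.2481]
tcp_rot: [[0.946, -0.148, 0.288], [-0.142, -0.989, -0.042], [0.291, -0.001, -0.957]]
wrist_force: [0.8, -0.3, -0.3]
opening: 0.704
grip_force: 0.0
```

Run:
```python
from h import *
a=cam("scene");save(a,"pics/s5.png",(120,60,330,270),2.8)
s=readout.get_state();print(s["tcp_pos"],s["wrist_force"],s["opening"],s["joints"])
H=hsv(a);P=cloud(a);m=((H[...,0]<8)|(H[...,0]>172))&(H[...,1]>130)&(np.hypot(P[...,0]-.353,P[...,1]+.286)<.03)&(P[...,2]<.16)
q=P[m];print(m.sum(),np.percentile(q[:,2],[50,80,95]))
```

```text
[ 0.35570845 -0.28809973  0.25682106] [ 4.01282387 -4.63981649 10.60752814] 0.7021236220534524 [-51.03418754   3.67630323 115.92812598  15.35897001  48.1337951
  38.36550946]
344 [0.13767679 0.14016299 0.14104817]
```

View pics/s5.png

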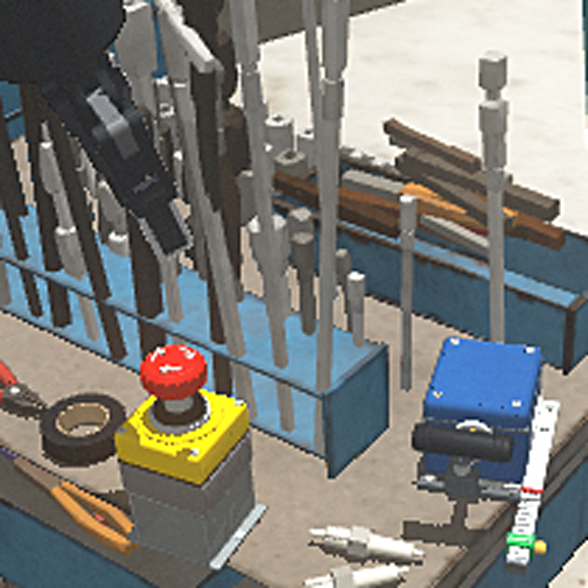

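The head is up again: its top reads 0.141 m, at (173,370). The red pointer sits at (532,490) and the clip at (525,541). Next I'll measure how far to draw and plan the move to the grip.

```bash
cat >> h.py <<'E'
U=np.array([.7585,.6517])  # unit +x, ~40.7 deg
def marks(c,show=True):
    H=hsv(c).astype(float);P=cloud(c);h,s,v=H[...,0],H[...,1],H[...,2]
    v_,u_=np.mgrid[:384,:512]; T=np.linalg.inv(c["extrinsics"])
    d=np.stack([(u_-c["cx"])/c["fx"],(v_-c["cy"])/c["fy"],np.ones_like(u_)],-1)@T[:3,:3].T
    Q=T[:3,3]+d*((.040-T[2,3])/d[...,2])[...,None]
    o=np.array([.492,-.400]); x=-(Q[...,:2]-o)@U; y=(Q[...,:2]-o)@np.array([-U[1],U[0]])
    roi=(x>-.03)&(x<.09)&(y<-.022)&(y>-.065)&(abs(P[...,2]-.04)<.02)
    for n,m in(("green",(h>45)&(h<85)&(s>80)),("red",((h<8)|(h>170))&(s>90))):
        m=m&roi; w=s*m
        if m.any(): print(n,m.sum(),"draw-axis mm",round(1e3*(w*x).sum()/w.sum(),1),"range",(1e3*x[m].min()).round(1),(1e3*x[m].max()).round(1),"y",(1e3*y[m].mean()).round(1))
E
python3 - <<'E'
from h import *
for n in("top","scene"):
    c=cam(n);print(n);marks(c)
go([.40,-.428,.23],rot(-139.3,-10))
E
```

```text
top
green 27 draw-axis mm 40.2 range 35.4 45.2 y -44.4
red 5 draw-axis mm -0.8 range -1.4 -0.0 y -47.4
scene
green 51 draw-axis mm 40.2 range 32.7 50.9 y -46.2
red 11 draw-axis mm -9.0 range -10.8 -7.4 y -45.3
turn [-0.0258 -0.2919  0.4569] shift [0.0696 0.1655 0.0504] mm 149.20926901456838 deg 48.85635507767383
```

Run:
```python
from h import *
a=cam("top")["frame"][135:195,275:335,::-1];b=cam("scene")["frame"][205:265,265:325,::-1]
cv2.imwrite("pics/z6.png",cv2.resize(np.hstack([a,b]),None,fx=6.5,fy=6.5,interpolation=cv2.INTER_NEAREST))
```

```text
(no output)
```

View pics/z6.png

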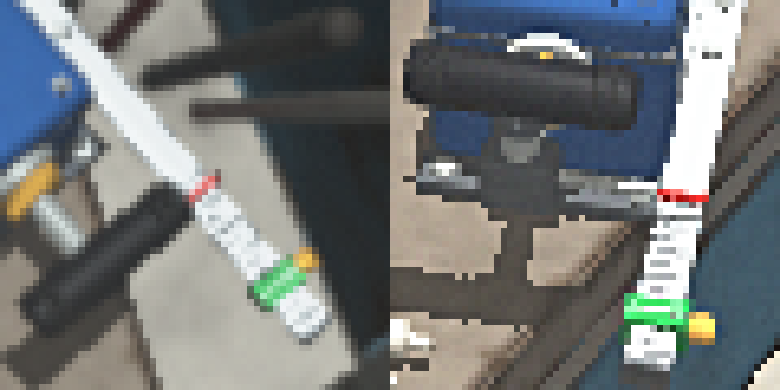

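>>> step_arm:
  motion:
    - [-0.0026,-0.03,0.046,0.007,0.0165,0.005,0.3]
    - [-0.005,-0.06,0.092,0.014,0.033,0.01,0.1]
    - [-0.0078,-0.088,0.138,0.021,0.05,0.015,-0.05]
    - [-0.0104,-0.117,0.184,0.028,0.066,0.02,-0.05]
    - [-0.013,-0.146,0.23,0.035,0.083,0.025,-0.05]
    - [-0.0156,-0.175,0.276,0.042,0.1,0.03,-0.05]
    - [-0.018,-0.205,0.32,0.049,0.116,0.035,-0.05]
    - [-0.021,-0.235,0.366,0.056,0.133,0.04,-0.05]
    - [-0.0235,-0.265,0.412,0.063,0.15,0.0455,-0.05]
    - [-0.0258,-0.2919,0.4569,0.0696,0.1655,0.0504,-0.05]

```text
time: 8.2
tcp_pos: [0.399, -0.4271, 0.2242]
tcp_rot: [[0.638, -0.76, -0.12], [-0.747, -0.65, 0.14], [-0.185, 0.001, -0.983]]
wrist_force: [-0.2, 0.0, 0.1]
opening: 0.473
grip_force: 0.0
```

The right half (scene) shows the red pointer bar at (685,195) and a pale line on the green clip at (655,306). The left half (top) shows the pointer at (204,188) and the clip at (280,282). I'll triangulate these points.

Run:
```python
from h import *
a=cam("top");b=cam("scene")
def M(c):return np.array([[c["fx"],0,c["cx"]],[0,c["fy"],c["cy"]],[0,0,1.]])@c["extrinsics"][:3]
def px(x,y,o):return (o[0]+x/6.5-.5,o[1]+y/6.5-.5)
T,S=(275,135),(265,205)
res=[]
for n,p,q in(("ptr",px(204,188,T),px(685-390,196,S)),("clip",px(280,282,T),px(655-390,307,S))):
    X=cv2.triangulatePoints(M(a),M(b),np.array(p),np.array(q)).ravel();X=X[:3]/X[3];res.append(X)
    print(n,X.round(4),"reproj",proj(a,X),p,proj(b,X),q)
    for z in (.036,.04,.044):print(z,(-(plane(a,*p,z)[:2]-[.492,-.4])@U).round(4),(-(plane(b,*q,z)[:2]-[.492,-.4])@U).round(4))
print(-(res[1]-res[0])[:2]@U)
```

```text
ptr [ 0.5227 -0.4351  0.0476] reproj (np.float64(306.21132679255885), np.float64(162.91297433502496)) (305.88461538461536, 163.42307692307693) (np.float64(309.3182155357366), np.float64(234.78344221589657)) (309.88461538461536, 234.65384615384616)
0.036 -0.0008 -0.0138
0.04 -0.0006 -0.0094
0.044 -0.0003 -0.005
clip [ 0.491  -0.4605  0.0437] reproj (np.float64(317.6696015404284), np.float64(177.73689219392463)) (317.5769230769231, 177.8846153846154) (np.float64(305.10018156291665), np.float64(251.7685128843115)) (305.2692307692308, 251.73076923076923)
0.036 0.0402 0.0322
0.04 0.0402 0.0362
0.044 0.0403 0.0403
0.040667570810967224
```

Run:
```python
from h import *
R=rot(-139.3,-10);s=readout.get_state();print(s["tcp_pos"])
go([.4946,-.403,.16],R);go([.4946,-.403,.077],R)
```

```text
[ 0.3991822  -0.42783113  0.22325502]
turn [-0.0003  0.007  -0.0018] shift [ 0.0676 -0.1108  0.0678] mm 117.14238567778393 deg 0.6473542179452659
turn [-0.0003  0.007  -0.0018] shift [ 0.0867 -0.1108  0.1697] mm 176.3850105140881 deg 0.6473542179452659
```

>>> step_arm:
  motion:
    - [0,0.003,-0.001,0.012,-0.02,0.012,-0.05]
    - [0,0.007,-0.002,0.025,-0.042,0.025,-0.05]
    - [0,0.007,-0.002,0.042,-0.07,0.042,-0.05]
    - [0,0.007,-0.002,0.058,-0.095,0.058,-0.05]
    - [0,0.007,-0.002,0.0676,-0.1108,0.0678,-0.05]
    - [0,0.007,-0.002,0.0676,-0.1108,0.0678,-0.05]
    - [0,0.007,-0.002,0.0676,-0.1108,0.0678,-0.05]
    - [0,0.007,-0.002,0.0676,-0.1108,0.0678,-0.05]
    - [0,0.007,-0.002,0.0676,-0.1108,0.0678,-0.05]
    - [0,0.007,-0.002,0.0676,-0.1108,0.0678,-0.05]

```text
time: 9.13
tcp_pos: [0.4941, -0.4025, 0.164]
tcp_rot: [[0.645, -0.757, -0.109], [-0.746, -0.654, 0.127], [-0.168, -0.001, -0.986]]
wrist_force: [-0.0, 0.4, 0.5]
opening: 0.476
grip_force: 0.0
```

Run:
```python
from h import *
R=rot(-139.3,-10);s=readout.get_state();print(s["tcp_pos"],s["opening"],s["wrist_force"])
go([.4946,-.403,.1],R);go([.4946,-.403,.077],R)
c=cam("scene");save(c,"pics/s7.png",(200,120,350,270),4)
for z in(.16,.077):print(proj(c,[.4946,-.403,z]))
```

```text
[ 0.49405755 -0.40248328  0.16403573] 0.47586025841363977 [-0.02398369  0.43216294  0.45373746]
turn [-0.0003 -0.0039  0.0016] shift [ 0.0143 -0.      0.0788] mm 64.04010956743325 deg 0.37588016625710974
turn [-0.0003 -0.0039  0.0016] shift [0.0192 0.     0.1071] mm 87.03895158440493 deg 0.37588016625710974
(np.float64(286.9018198200007), np.float64(181.57786038866286))
(np.float64(286.1941379665239), np.float64(219.39758743138216))
```

View pics/s7.png

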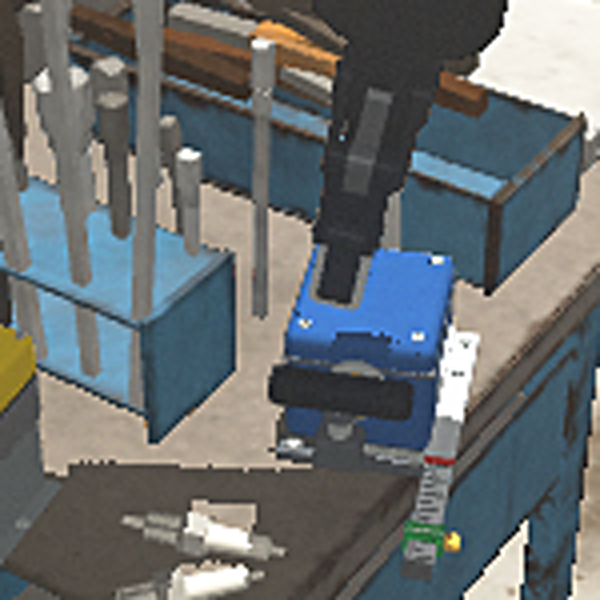

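The gripper hangs above the bar: fingertips at (340,290), bar at (340,393). I'll descend over it.

>>> step_arm:
  motion:
    - [0,-0.002,0,0.0025,0,0.014,-0.05]
    - [0,-0.004,0.0015,0.005,0,0.028,-0.05]
    - [0,-0.004,0.0015,0.0075,0,0.042,-0.05]
    - [0,-0.004,0.0015,0.01,0,0.056,-0.05]
    - [0,-0.004,0.0015,0.0125,0,0.07,-0.05]
    - [0,-0.004,0.0015,0.015,0,0.084,-0.05]
    - [0,-0.004,0.0015,0.017,0,0.096,-0.05]
    - [0,-0.004,0.0015,0.0192,0,0.1071,-0.05]
    - [0,-0.004,0.0015,0.0192,0,0.1071,-0.05]
    - [0,-0.004,0.0015,0.0192,0,0.1071,-0.05]

```text
time: 10.02
tcp_pos: [0.4951, -0.4023, 0.0758]
tcp_rot: [[0.643, -0.758, -0.114], [-0.746, -0.653, 0.133], [-0.176, -0.0, -0.984]]
wrist_force: [0.4, -0.7, 0.3]
opening: 0.473
grip_force: 0.0
```

Clean descent with no contact. Now close.

>>> step_arm:
  motion:
    - [0,0,0,0,0,0,-0.3]
    - [0,0,0,0,0,0,-0.5]
    - [0,0,0,0,0,0,-0.7]
    - [0,0,0,0,0,0,-0.9]
    - [0,0,0,0,0,0,-0.9]
    - [0,0,0,0,0,0,-0.9]
    - [0,0,0,0,0,0,-0.9]
    - [0,0,0,0,0,0,-0.9]
    - [0,0,0,0,0,0,-0.9]
    - [0,0,0,0,0,0,-0.9]
  squeeze: 70

```text
time: 10.85
tcp_pos: [0.4958, -0.4024, 0.0771]
tcp_rot: [[0.643, -0.758, -0.112], [-0.746, -0.653, 0.132], [-0.173, -0.001, -0.985]]
wrist_force: [3.0, 2.5, 6.4]
opening: 0.188
grip_force: 68.3
```

Run:
```python
from h import *
s=readout.get_state();print(s["tcp_pos"],s["opening"],s["wrist_force"],s["grip_force"],"x along draw",-(s["tcp_pos"][:2]-np.array([.492,-.4]))@U*1e3)
for n in("top","scene"):
    c=cam(n);print(n);marks(c)
p=np.append(s["tcp_pos"][:2]-.038*U,s["tcp_pos"][2]);go(p,np.array(s["tcp_rot"]))
```

```text
[ 0.49584928 -0.40237386  0.0771191 ] 0.1875595082563389 [2.98737486 2.47907895 6.40986289] 68.29337954521179 x along draw -1.372632341570095
top
scene
green 52 draw-axis mm 40.4 range 32.7 50.9 y -46.3
red 13 draw-axis mm -8.3 range -10.4 -6.2 y -45.7
turn [-0. -0. -0.] shift [-0.0001  0.0475 -0.    ] mm 37.98987296441871 deg 0.0036162530404147443
```

>>> step_arm:
  motion:
    - [0,0,0,0,0.006,0,-0.9]
    - [0,0,0,0,0.012,0,-0.9]
    - [0,0,0,0,0.018,0,-0.9]
    - [0,0,0,0,0.024,0,-0.9]
    - [0,0,0,0,0.03,0,-0.9]
    - [0,0,0,0,0.036,0,-0.9]
    - [0,0,0,0,0.042,0,-0.9]
    - [0,0,0,0,0.0475,0,-0.9]
    - [0,0,0,0,0.0475,0,-0.9]
    - [0,0,0,0,0.0475,0,-0.9]

```text
time: 11.78
tcp_pos: [0.4673, -0.4271, 0.0771]
tcp_rot: [[0.643, -0.758, -0.112], [-0.746, -0.653, 0.132], [-0.173, -0.002, -0.985]]
wrist_force: [4.5, 5.5, 6.3]
opening: 0.184
grip_force: 68.5
```

Run:
```python
from h import *
s=readout.get_state();print(s["tcp_pos"],s["opening"],s["wrist_force"],s["grip_force"],"x along draw",-(s["tcp_pos"][:2]-np.array([.492,-.4]))@U*1e3)
for n in("top","scene"):
    c=cam(n);print(n);marks(c)
cv2.imwrite("pics/z8.png",cv2.resize(c["frame"][205:280,265:340,::-1],None,fx=8,fy=8,interpolation=cv2.INTER_NEAREST))
```

```text
[ 0.46725091 -0.42708794  0.07714506] 0.18407002560430485 [4.48567133 5.46292419 6.30752242] 68.54116201400757 x along draw 36.42539738585726
top
scene
green 51 draw-axis mm 40.1 range 32.7 50.9 y -46.4
red 14 draw-axis mm 29.7 range 27.8 31.7 y -46.8
```

View pics/z8.png

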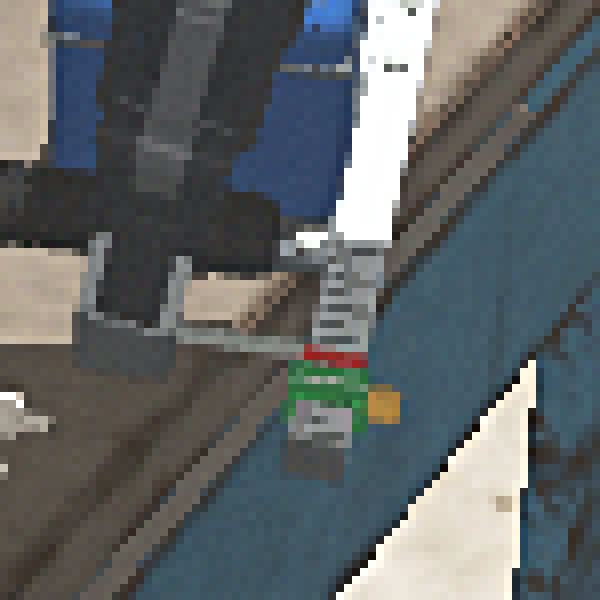

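The gripper holds the bar. The pointer, at (335,357), is about 3 px short of the white line on the clip at (325,380). I'll refine the rest-picture distance to sub-pixel with colour weights, then make the last short draw.

Run:
```python
from h import *
z=cv2.resize(cv2.imread("pics/z6.png"),(120,60),interpolation=cv2.INTER_AREA).astype(float)
z8=cv2.resize(cv2.imread("pics/z8.png"),(75,75),interpolation=cv2.INTER_AREA).astype(float)
ct=cam("top");cs=cam("scene")
o=np.array([.492,-.4])
def cen(im,off,c,kind,box,zz):
    B,G,R=im[...,0],im[...,1],im[...,2]
    w=np.clip((R-np.maximum(G,B)) if kind=="r" else (G-np.maximum(R,B)),0,None);w[w<25]=0
    k=np.zeros_like(w);x0,y0,x1,y1=box;k[y0:y1,x0:x1]=w[y0:y1,x0:x1]
    v,u=np.mgrid[:k.shape[0],:k.shape[1]];uu=(k*u).sum()/k.sum()+off[0];vv=(k*v).sum()/k.sum()+off[1]
    q=plane(c,uu,vv,zz)[:2]-o
    print(kind,round(uu,2),round(vv,2),"draw",(-1e3*q@U).round(2),"y",(1e3*q@[-U[1],U[0]]).round(1))
print("top rest");cen(z[:,:60],(275,135),ct,"r",(26,24,38,34),.042);cen(z[:,:60],(275,135),ct,"g",(35,36,52,52),.043)
print("scene rest");cen(z[:,60:],(265,205),cs,"r",(35,25,55,36),.042);cen(z[:,60:],(265,205),cs,"g",(30,40,50,58),.043)
print("scene now");cen(z8,(265,205),cs,"r",(33,38,50,50),.042)
g=z8[40:58,36:47];print((g[...,1]).astype(int));print(g[...,2].astype(int))
```

```text
top rest
r 305.75 163.44 draw -0.6 y -46.2
g 317.27 178.12 draw 40.26 y -44.2
scene rest
r 309.45 234.69 draw -6.91 y -46.2
g 305.63 252.86 draw 41.92 y -46.5
scene now
r 307.03 249.77 draw 32.8 y -47.6
[[ 89  77  63 130  84  79  79 145 145 152 121]
 [ 79  70  62 170 160 156 153 147 151 156  98]
 [112  87  77 135  88  84  78  79 111 162  92]
 [138 141  58  99 129 131 162 164 161 160  82]
 [106 113  31  31  38  41  41  66  64  73  87]
 [ 99 106 129  93 117  55  56  58  32  44  90]
 [ 99 129 111 108 111 109 112 129 128 104  95]
 [135 130 149 169 147 172 146 128 129 112  83]
 [111 107 106 107 108 108 109 127 129 145 101]
 [119 144 121 120 115 118 108 103 110 103 136]
 [110 120 118 142 101  87 118  84 152 118 136]
 [125 122 119 157 148 147 150 150 111 111 135]
 [137 119 115  80 113 148 150 152 117 102 111]
 [136 125 159 154 153 151 151 151 113 106  85]
 [101 130 126  87  89  86  86 134  91  95  91]
 [ 76  70  70  90  89 110 135 134  80  92  87]
 [ 72  73  78  78  79  76  80  94  86  86  88]
 [ 73  76  72  74  76  74  78 100  91  85  84]]
[[ 93  83  69 126  82  76  79 145 144 150 117]
 [ 86  76  61 166 156 154 148 145 146 154  86]
 [111  84  66 124  80  77  77  74 108 157  70]
 [132 133 146 149 146 146 145 147 150 154  54]
 [108 145 158 147 149 148 143 142 148 124  53]
 [ 52  46  68  91 125 116 155 156 159 127  59]
 [ 45  75  43  35  38  35  38  67  71  44  59]
 [ 80  81 128 171 119 170 118  76  75  40  48]
 [ 44  45  44  51  46  51  49  80  80 115 100]
 [ 43  50  40  46  43  50  46  43  47  39 187]
 [ 53 131 126 126  84  58  63  39  54  69 188]
 [ 65 130 122 155 151 151 155 162  57  67 188]
 [115 121 115  78 110 146 151 160  58  43 142]
 [132 124 157 151 149 150 152 157  39  46  63]
 [101 129 124  86  89  83  85 128  52  59  68]
 [ 79  67  68  87  87 108 136 128  55  66  64]
 [ 75  73  77  78  75  75  79  71  62  63  64]
 [ 74  75  69  71  78  74  78  82  67  64  62]]
```

>>> step_arm:
  motion:
    - [0,0,0,0,0.001,0,-0.9]
    - [0,0,0,0,0.002,0,-0.9]
    - [0,0,0,0,0.003,0,-0.9]
    - [0,0,0,0,0.0032,0,-0.9]
    - [0,0,0,0,0.0032,0,-0.9]
    - [0,0,0,0,0.0032,0,-0.9]
    - [0,0,0,0,0.0032,0,-0.9]
    - [0,0,0,0,0.0032,0,-0.9]
    - [0,0,0,0,0.0032,0,-0.9]
    - [0,0,0,0,0.0032,0,-0.9]

```text
time: 12.82
tcp_pos: [0.4655, -0.4286, 0.0771]
tcp_rot: [[0.643, -0.758, -0.112], [-0.746, -0.653, 0.132], [-0.173, -0.002, -0.985]]
wrist_force: [6.3, 5.0, 5.4]
opening: 0.188
grip_force: 68.6
```

Run:
```python
from h import *
s=readout.get_state();print(s["tcp_pos"],s["wrist_force"],"draw",-(s["tcp_pos"][:2]-np.array([.492,-.4]))@U*1e3)
c=cam("scene");marks(c);g=c["frame"][245:262,300:312].astype(int);print(g[...,0]-g[...,1]);print(np.minimum(g[...,0],g[...,2]))
# bar/rod motion check: dark bar + grey arm of pointer from depth: pointer heights
P=cloud(c);H=hsv(c);m=((H[...,0]<8)|(H[...,0]>170))&(H[...,1]>90);m[:240]=0;m[262:]=0;m[:,:298]=0;m[:,315:]=0
print(P[m].round(4)[:, :3]*1e3)
w=((H[...,0]>45)&(H[...,0]<85)&(H[...,1]>80));w[:244]=0;w[262:]=0;w[:,:296]=0;w[:,318:]=0
q=P[w];print(np.c_[-(q[:,:2]-[.492,-.4])@U,q[:,2]].round(4)*1e3)
```

```text
[ 0.46554892 -0.42855617  0.07714071] [6.32152095 5.00096446 5.38895688] draw 38.673199807695845
green 43 draw-axis mm 41.5 range 34.5 50.9 y -46.2
red 13 draw-axis mm 31.9 range 29.9 33.8 y -46.3
[[   7    4    8    6   -6   -3   -3    2   -2   -2   -1   -3]
 [   4    5    8    3   -4   -5   -2   -7   -3   -2   -3  -12]
 [   6    5    6   -6   -3   -2   -6    3   -1   -3   -4  -25]
 [  -3    2  -14  -19  -13  -10  -11   -5   -8   -2    0  -28]
 [  -4   -4   26   87   48   13   16  -16  -17  -12  -11  -30]
 [   3  -22   68  126  121  120  114  108  105   85   55  -28]
 [  10  -59  -60  -76  -28  -34   21   75   71  129  -18  -37]
 [  13  -56  -51  -28   -5  -37  -11  -40  -60  -57  -74  -35]
 [  15  -70  -63  -62  -58  -63  -61  -66  -51  -52  -32   -2]
 [  15  -78  -91  -81  -76  -68  -67  -63  -57  -63  -62   51]
 [ -42  -54   12    9  -16  -14  -31  -55  -44 -101  -47   52]
 [ -44  -62    9    0    3    4    2    6    9  -56  -45   54]
 [ -50  -22    1    1    0   -2   -4    2    8  -60  -61   31]
 [ -19   -5    0   -1   -4   -4   -3    0    6  -76  -57  -22]
 [ -23    3   -1   -2
[... 1439 characters left out ...]
4]
 [  34.9   40.4]
 [  40.4   41.9]
 [  39.3   41.2]
 [  34.4   38.5]
 [  36.9   41.3]
 [  35.4   40.2]
 [  40.3   39.4]
 [  39.5   39. ]
 [  40.1   39.9]
 [  41.    41.2]
 [  37.8   38.3]
 [  40.5   41.4]
 [  39.3   40.6]
 [  38.5   40.1]
 [  38.7   40.7]
 [  42.1   38.8]
 [  42.3   39.4]
 [  43.3   40.6]
 [  41.4   39.2]
 [  41.4   39.5]
 [  41.7   40.2]
 [  42.8   41.6]
 [  41.8   41. ]
 [  42.3   41.9]
 [  40.6   40.5]
 [-104.8 -110.4]
 [  44.2   38.5]
 [  41.9   38. ]
 [  40.3   36.7]
 [  42.4   39.2]
 [  41.5   38.6]
 [  42.5   40. ]
 [  42.1   33.6]
 [  42.5   34.3]
 [ 623.   615. ]
 [  42.2   37.3]
 [  41.    30.1]
 [  42.3   34.6]
 [  42.9   35.5]
 [  42.9   32.7]
 [  42.4   32.6]]
```

Run:
```python
from h import *
D={}
for i in range(8):
    c=cam("scene");P=cloud(c);g=c["frame"].astype(int)
    rg=g[...,0]-g[...,1];k=np.zeros(rg.shape,bool);k[247:254,299:312]=1
    sets={"ptr":k&(rg>60),"line":np.zeros_like(k),"green":np.zeros_like(k)}
    sets["line"][252,303:307]=1
    gr=(rg<-45);gr[:251]=0;gr[256:]=0;gr[:,:301]=0;gr[:,312:]=0;sets["green"]=gr
    for n,m in sets.items():
        q=P[m&(c["depth"]>0)&(c["depth"]<1.2)];D.setdefault(n,[]).append(np.c_[-(q[:,:2]-[.492,-.4])@U,q[:,2]]*1e3)
for n,l in D.items():
    a=np.vstack(l);print(n,len(a),np.median(a,0).round(2),a.mean(0).round(2),a.std(0).round(2))
print(-(readout.get_state()["tcp_pos"][:2]-np.array([.492,-.4]))@U*1e3)
```

```text
ptr 96 [38.16 45.68] [38.08 45.79] [1.33 1.04]
line 32 [38.02 40.96] [38.13 40.94] [0.87 0.78]
green 253 [40.3  39.95] [39.85 39.88] [2.6  1.19]
38.70115082164534
```

The pointer and the white line agree to within about 0.3 mm (38.1 mm each along the draw axis), and the gripper still holds firmly. Handing in.

```bash
python3 -c "
from bench import job;print(job.sign_off())"
```

```text
the job is handed in; nothing more can be done
None
```

The emergency stop was pressed, locked, twisted free and sprang back up; the throttle is now held with the red pointer about 0.3 mm or less from the index line by my measurement, and the job is handed in (no verdict was returned).

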